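# Shut the tester's guard and start its run from the button station

## Task

Get the pulley test running: slide the tester's clear guard fully shut over the pulley, then on the push-button station press blue, yellow and green in that order, one at a time, each fully down and let back up before the next. Press no button while the guard is open, leave the red stop button alone, do not disturb the other things on the bench, and leave the guard shut.

Things in the scene. Friction and masses are not known exactly. Their poses are not given: they have to be found in the camera images.
- tester: Bench tester, a fixed grey metal box, 140 (x) by 270 (y) by 80 mm high, with guard tracks up to 94 mm high along its long edges; origin at the centre of its underside. Its -y half is an open-topped chamber with a white pulley in it, its +y half a closed drive housing with a blue top. A 6 mm rubber stop, 94 mm high, stands at its -y end.
- guard (a joint): Sliding guard of the tester, in m: 0 = fully shut, covering the chamber against the rubber stop at the tester's -y end; it grows to 0.122 as the guard slides along the tester's +y over the drive housing. About 2 to 3 N slide it and it stays where it is left.
- guard_handle (a point): Centre of the black grip bar on the middle of the guard (clear plate, yellow frame, 128x134 mm, top 92 mm above the bench). Bar: 100 mm along the tester's x, 16 mm wide, 16 mm high, centred 128 mm above the bench, on two 12 mm posts 44 mm either side of this point; 27 mm free under it. Guard shut: this point is 62 mm from the tester's origin towards its -y.
- station: Fixed push-button station, a flat box 140 mm square and 46 mm high, black below and grey above; origin at the centre of its underside. Four round spring buttons (blue, yellow, green, red) stand two by two on its top, 64 mm apart, at x and y of +-32 mm; which colour is at which place varies.
- blue_top (a point): Centre of the top face of the blue button cap when let go (moves down with it): cap diameter 32 mm, top 68 mm above the bench and 10 mm above its black round housing (diameter 48 mm), pressed straight down.
- blue (a joint): Travel of the blue button, in m: 0 = up, 0.006 = fully down; springs back by itself; fully down takes 5 N.
- yellow_top (a point): Centre of the top face of the yellow button cap when let go (moves down with it): cap diameter 32 mm, top 68 mm above the bench and 10 mm above its black round housing (diameter 48 mm), pressed straight down.
- yellow (a joint): Travel of the yellow button, in m: 0 = up, 0.006 = fully down; springs back by itself; fully down takes 5 N.
- green_top (a point): Centre of the top face of the green button cap when let go (moves down with it): cap diameter 32 mm, top 68 mm above the bench and 10 mm above its black round housing (diameter 48 mm), pressed straight down.
- green (a joint): Travel of the green button, in m: 0 = up, 0.006 = fully down; springs back by itself; fully down takes 5 N.
- red_top (a point): Centre of the top face of the red button cap when let go (moves down with it): cap diameter 32 mm, top 68 mm above the bench and 10 mm above its black round housing (diameter 48 mm), pressed straight down.
- red (a joint): Travel of the red button, in m: 0 = up, 0.006 = fully down; springs back by itself; fully down takes 5 N.
- cutters: Bystander: side cutters (pliers with red handles), 147x53x12 mm, on the bench; origin at the centre of its underside.
- tape: Bystander: roll of black tape, diameter 66 mm, 19 mm high, on the bench; origin at the centre of its underside.
- jar: Bystander: white jar with a black lid, diameter 56 mm, 55 mm high, on the bench; origin at the centre of its underside.

How it is judged:
By the outcome, as a careful person would: the job done as asked, in the order asked, and still so for the second after the job is handed in, with the robot touching nothing.
It also fails if it takes over 48 s, if anything falls off the work surface, if the arm or the gripper's body presses on something with over 40 N, if the wrist force passes 120 N, or if a joint passes its speed limit or range.

## Robot

A 7-joint arm with a two-finger parallel gripper is mounted at the origin on a cart in front of the work surface, level with it; the furniture and walls round the work are solid. World frame = base frame: x ahead of the robot, y to its left, z up, the work surface at z = 0. Lengths are in mm, angles in rad, forces in N, time in s.
With the tool pointing down it reaches from about 400 to 900 mm from the base axis. Payload 5.6 kg.
Tool frame: the origin (TCP) lies on the centre line of the jaws, within the pads' length; the fingertips stand 8 mm ahead of it and the grasp point (between the pads) lies 11 mm behind it (ctrl.nose_length is the distance from the TCP to the fingertips, in mm); z points along the fingers, y is the line along which they close (so a half turn about z gives the same grasp; the last joint's range is limited). The gripper opens to 92 mm and grips with 3 to 60 N. Pads are 20 mm wide; open, the fingers measure 128 mm over their backs; the gripper's body (75 mm by 189 mm) begins 69 mm behind the grasp point.
Start: joints at [-1.271, 0.468, -0.012, 1.603, 0.006, 1.071, -0.056], TCP at [218.522, 612.174, 222.592] pointing down, gripper open.
Joint ranges: [-2.53, 2.53], [-0.31, 2.02], [-1.57, 1.55], [0.28, 2.44], [-1.29, 4.43], [0.15, 1.84], [-2.92, 2.92]. Speed limits (rad/s): [2.57, 2.57, 3.14, 3.14, 3.14, 3.14, 3.14].

## Interface

Orientations are given as a unit quaternion [w, x, y, z].
In Python, from cell import ctrl gives the robot as it stands.
- The arm moves only by the tool step_arm, never from a script. Its argument "series" is a list of rows, each a list of 7 numbers: the opening, from 0 (shut) to 1 (fully open), then the shift along the tool's x, y, z in units of 30 cm (1.0 is 30 cm), then the turn, a rotation vector about the tool's x, y, z in units of 90 degrees (1.0 is 90 degrees). In form: [[hand, tx, ty, tz, ax, ay, az], ...]. A call has 1 to 10 rows; each row is the pose to reach, as a shift and turn from the pose commanded when the call began, along the tool's axes at that moment; what a row does not reach only later rows make up. A row lasts 1/10 s, in which the tool goes at most 50 mm and 8.59 degrees, less where a joint would pass 70% of its speed; a pose out of reach is approached as far as the arm can. A call with a number of a shift or a turn outside -1 to 1 is refused whole. A call with a gripper value outside its range is refused whole. The fingers move at their own pace and stop on an object; "newtons" is the grip in N (left out, the last holds). Time passes only in rows, so rows that repeat a pose let the fingers close. It gives the time, the measured TCP pose, the force, the opening and the grip force at its end, in the units of the state.
- ctrl.observe(): the state, without advancing time (a new reading comes with each control period).
- ctrl.camera(name): name is "scene" or "top" or "wrist"; returns a dict with "pixels" (400x640x3 uint8, red, green, blue), "fx", "fy", "cx", "cy" (pixels), "position" and "orientation" of the camera in the world. Camera axes: x right, y up, looking along -z (the intrinsics and any distortion apply to the point x, -y, -z); pixel columns grow to the right and rows downward; lengths in mm; the calibration is good to about 2 mm. A picture is of the moment at which its call begins. There is no depth.
- ctrl.sign_off(): hands the job in; it is judged then, once.
The state is a dict: "time_s": time; "joint_pos": joint angles; "joint_velocities": joint speeds; "effort": joint torques, N m; "position": TCP position; "ee_rot": TCP orientation; "wrist_force": force on the tool from outside, world axes, zero at the start; "torque": the same for the moment, N m; "width": finger opening in mm; "grip_force": force on a finger pad.
Only numpy, scipy, OpenCV 4.12 (cv2) and the standard library are available. Lean on these libraries where they do the work, as an engineer would, in place of code of your own. Each camera call takes 0.05 s, during which the arm holds its last target. There are 200 camera calls.

## Working session

There is one attempt and no reset: what is moved stays moved. The work goes in short steps, Python scripts to look and compute and a tool call to move; the robot and the scene stay as the last step left them, time stands still between calls to the robot, and variables do not carry over. Pictures are saved under pics/ and viewed, at most 10 in all, crops included, and the job is handed in when it is done.

Besides the shell and the picture viewer there is one more tool, called after "Request:" by a JSON object that holds its "name" and its "arguments", one argument or row to a line. step_arm: Moves the arm, as the interface text tells. Shifts and turns lie within -1 to 1; 1 stands for 30 cm of shift or 90 degrees of turn. Its arguments: {"type":"object","properties":{"series":{"type":"array","items":{"type":"array","items":{"type":"number","minimum":-1,"maximum":1}}},"newtons":{"type":"number"}},"required":["series"]}

```bash
mkdir -p pics; python3 - <<'E'
from cell import ctrl
import cv2,pickle
s=ctrl.observe();print(s)
d={}
for n in("top","scene"):
    c=ctrl.camera(n);d[n]=c
    cv2.imwrite(f"pics/{n}1.png",c["pixels"][:,:,::-1]);print(n,{k:v for k,v in c.items() if k!="pixels"})
pickle.dump(d,open("d.pkl","wb"))
E
```

```text
{'time_s': 0.0, 'joint_pos': array([-1.27098137,  0.46833626, -0.01156699,  1.60360756,  0.00598995,
        1.0714052 , -0.05630523]), 'joint_velocities': array([-0.00071253,  0.00122495, -0.00024732,  0.00168232,  0.0016171 ,
        0.00082551, -0.00067406]), 'effort': array([ 1.03025224e-03, -5.20561337e+01, -1.21352740e-02, -2.43747211e+01,
       -5.65893226e-02,  1.72184495e-02,  1.50769783e-04]), 'position': array([218.3852587 , 611.61936536, 221.67352302]), 'ee_rot': array([-8.29355098e-05,  1.70621576e-01,  9.85336255e-01, -8.57124208e-04]), 'wrist_force': array([ 0.43377455,  0.15465171, -0.24582938]), 'torque': array([0.02302407, 0.00361138, 0.04955054]), 'grip_force': 0.0, 'width': 91.90335839297548}
top {'fx': 483.6808475662131, 'fy': 483.6808475662131, 'cx': 308.7933512921555, 'cy': 194.43078471895623, 'position': array([ 452.22410436,   63.31799698, 1264.43371497]), 'orientation': array([-0.69805989, -0.02570758,  0.03526024,  0.71470849])}
scene {'fx': 363.99678135079256, 'fy': 363.99678135079256, 'cx': 325.14235661319606, 'cy': 193.71627803189938, 'position': array([ -69.8785702 , -493.8261737 ,  450.65104434]), 'orientation': array([ 0.76599649,  0.50561721, -0.21264684, -0.33523414])}
```

View pics/top1.png

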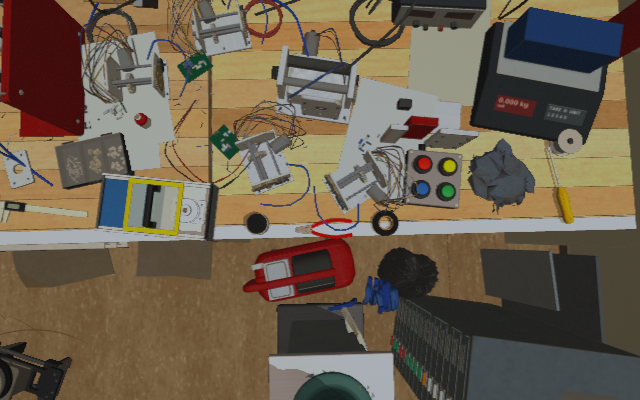

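View pics/scene1.png

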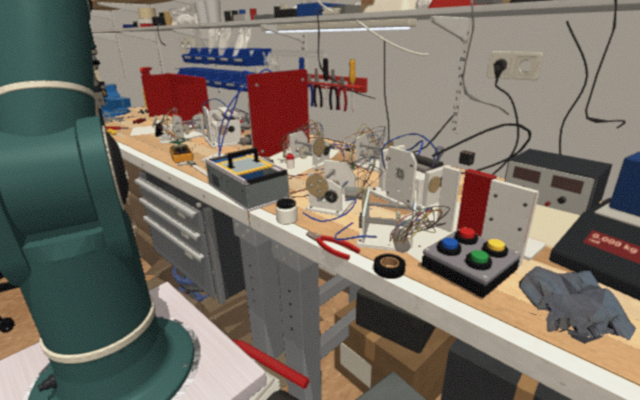

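The top view shows the tester at left, about (100–215, 175–240). The pulley end (-y) is at right, and the yellow-framed guard sits open at (155, 207) with its black bar. The station is at (433, 178), with red at (424, 163), yellow (449, 166), blue (422, 188) and green (447, 191). The jar is at (257, 223), the cutters at (330, 228) and the tape at (385, 223). The scene view shows the same layout, with upright plates behind the station.

```bash
cat >h.py <<'E'
import numpy as np,cv2
from scipy.spatial.transform import Rotation as R
def ray(c,u,v):
    q=c["orientation"];r=R.from_quat([q[1],q[2],q[3],q[0]])
    return r.apply([(u-c["cx"])/c["fx"],-(v-c["cy"])/c["fy"],-1])
def plane(c,u,v,z):
    d=ray(c,u,v);p=np.array(c["position"]);return (p+d*(z-p[2])/d[2]).round(1)
def mask(c,lo,hi,box):
    h=cv2.cvtColor(c["pixels"],cv2.COLOR_RGB2HSV);m=cv2.inRange(h,lo,hi)
    k=np.zeros_like(m);x0,y0,x1,y1=box;k[y0:y1,x0:x1]=m[y0:y1,x0:x1]
    n,l,s,ce=cv2.connectedComponentsWithStats(k)
    if n<2:return None,None,0
    i=1+s[1:,4].argmax();return (l==i).astype('uint8'),ce[i],s[i,4]
HUE=dict(blue=((100,120,60),(120,255,255)),yellow=((22,120,90),(34,255,255)),green=((50,100,60),(85,255,255)),red=((0,150,90),(8,255,255)))
E
python3 - <<'E'
import pickle;from h import *
d=pickle.load(open("d.pkl","rb"));t=d["top"];s=d["scene"]
for n,(lo,hi) in HUE.items():
    m,c,a=mask(t,lo,hi,(405,148,465,208));m2,c2,a2=mask(s,lo,hi,(425,220,520,275))
    print(n,a,plane(t,*c,68),'scene',a2,plane(s,*c2,67))
m,c,a=mask(t,*HUE["yellow"],(90,170,220,245))
r=cv2.minAreaRect(cv2.findNonZero(m));print("guard",a,r)
for p in cv2.boxPoints(r):print(p,plane(t,*p,92))
print("ctr",plane(t,*r[0],92))
m,c,a=mask(t,(0,0,0),(180,255,70),(132,182,178,232));r=cv2.minAreaRect(cv2.findNonZero(m));print("bar",a,r,plane(t,*r[0],136));[print(plane(t,*p,136)) for p in cv2.boxPoints(r)]
m,c,a=mask(t,*HUE["blue"],(95,170,135,240));r=cv2.minAreaRect(cv2.findNonZero(m));print("blue top",a,r,[plane(t,*p,80) for p in cv2.boxPoints(r)])
im=np.hstack([cv2.resize(t["pixels"][165:245,90:220],None,fx=3,fy=3,interpolation=2),cv2.resize(t["pixels"][115:235,370:500],None,fx=3,fy=3)[:240*1]])
cv2.imwrite("pics/crop.png",im[:,:,::-1])
E
```

```text
blue 111 [ 564.1 -238.5   68. ] scene 168 [ 555.1 -241.8   67. ]
yellow 128 [ 619.8 -307.2   68. ] scene 114 [ 615.2 -309.5   67. ]
green 132 [ 556.4 -299.8   68. ] scene 193 [ 547.7 -304.4   67. ]
red 122 [ 627.3 -244.5   68. ] scene 347 [ 641.5 -245.2   67. ]
guard 903 ((152.9257354736328, 206.24258422851562), (56.418609619140625, 53.035484313964844), 5.710593223571777)
[122.21782 229.8218 ] [478.3 497.2  92. ]
[127.49504 177.04951] [605.9 485.6  92. ]
[183.63365 182.66338] [589.1 349.7  92. ]
[178.35643 235.43565] [461.6 362.6  92. ]
ctr [533.4 423.8  92. ]
bar 399 ((150.96461486816406, 205.9690399169922), (13.488996505737305, 43.15435028076172), 7.495856761932373) [531.1 414.8 136. ]
[484.  436.6 136. ]
[583.5 424.  136. ]
[578.6 392.9 136. ]
[479.2 405.7 136. ]
blue top 1071 ((113.43655395507812, 202.4918212890625), (22.746906280517578, 47.573341369628906), 7.35237979888916) [array([492.5, 557.6,  80. ]), array([607.7, 544.3,  80. ]), array([599.3, 489.2,  80. ]), array([484.1, 503. ,  80. ])]
```

View pics/crop.png

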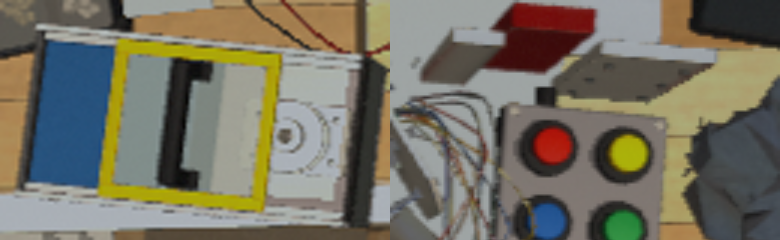

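The crop confirms the guard is about fully open, the bar is in the middle of the frame, and upright plates stand behind the station. The tester's yaw is about -7°. I'll write a unit-conversion helper and check the plate height.

```bash
cat >>h.py <<'E'
def units(p,yaw,s):
    q=s["ee_rot"];r=R.from_quat([q[1],q[2],q[3],q[0]])
    y=np.radians(yaw);ty=np.array([np.cos(y),np.sin(y),0]);tz=np.array([0,0,-1.]);T=R.from_matrix(np.c_[np.cross(ty,tz),ty,tz])
    print("to",p,"shift",(r.inv().apply(np.array(p)-s["position"])/300).round(3),"turn",((r.inv()*T).as_rotvec()/(np.pi/2)).round(3))
def tri(a,ua,b,ub):
    d=np.c_[ray(a,*ua),-ray(b,*ub)];x=np.linalg.lstsq(d,b["position"]-a["position"],rcond=None)[0]
    A=a["position"]+d[:,0]*x[0];B=b["position"]-d[:,1]*x[1];print(A.round(),B.round())
E
python3 - <<'E'
import pickle;from h import *
from cell import ctrl
d=pickle.load(open("d.pkl","rb"));t=d["top"];s=d["scene"]
tri(t,(479,132),s,(537,193));tri(t,(441,128),s,(490,178))
o=ctrl.observe()
units((376,518,222),83,o);units((533,424,222),83,o)
E
```

```text
[ 683. -350.  167.] [ 682. -347.  165.]
[ 693. -260.  173.] [ 689. -253.  170.]
to (376, 518, 222) shift [-0.6   -0.117 -0.001] turn [-0.001 -0.    -0.14 ]
to (533, 424, 222) shift [-1.198 -0.237 -0.   ] turn [-0.001 -0.    -0.14 ]
```

Request:
{"name": "step_arm", "arguments": {
  "series": [
    [1,-0.15,-0.03,0,0,0,-0.05],
    [1,-0.3,-0.06,0,0,0,-0.1],
    [1,-0.45,-0.09,0,0,0,-0.14],
    [1,-0.6,-0.12,0,0,0,-0.14],
    [1,-0.75,-0.15,0,0,0,-0.14],
    [1,-0.9,-0.18,0,0,0,-0.14],
    [1,-1,-0.2,0,0,0,-0.14],
    [1,-1,-0.2,0,0,0,-0.14]
  ],
  "newtons": 15
}}

```text
time_s: 0.9
position: [486.2, 449.8, 222.0]
ee_rot: [0.001, 0.066, 0.998, -0.001]
wrist_force: [0.2, -0.1, 0.2]
width: 91.9
grip_force: 0.0
```

```bash
python3 - <<'E'
from h import *
from cell import ctrl
o=ctrl.observe();print(o["position"],o["time_s"])
for z in(222,150,122):units((532,422,z),83,o)
E
```

```text
[486.23458594 449.79018264 221.96062753] 0.9
to (532, 422, 222) shift [-0.163 -0.072  0.   ] turn [-0.002  0.002 -0.006]
to (532, 422, 150) shift [-0.163 -0.071  0.24 ] turn [-0.002  0.002 -0.006]
to (532, 422, 122) shift [-0.163 -0.071  0.334] turn [-0.002  0.002 -0.006]
```

Request:
{"name": "step_arm", "arguments": {
  "series": [
    [1,-0.163,-0.072,0,0,0,0],
    [1,-0.163,-0.072,0.1,0,0,0],
    [1,-0.163,-0.072,0.2,0,0,0],
    [1,-0.163,-0.072,0.28,0,0,0],
    [1,-0.163,-0.072,0.335,0,0,0],
    [1,-0.163,-0.072,0.335,0,0,0]
  ]
}}

```text
time_s: 1.5
position: [524.6, 427.0, 119.2]
ee_rot: [-0.002, 0.061, 0.998, -0.002]
wrist_force: [-0.4, 0.3, -0.3]
width: 91.6
grip_force: 0.0
```

```bash
python3 - <<'E'
from h import *
from cell import ctrl
for n in("scene","wrist"):cv2.imwrite(f"pics/{n}2.png",ctrl.camera(n)["pixels"][:,:,::-1])
a,b=[cv2.imread(f"pics/{n}2.png") for n in("scene","wrist")]
cv2.imwrite("pics/g2.png",np.vstack([cv2.resize(a[100:250,100:400],(600,300)),cv2.resize(b,(480,300)) if 0 else cv2.resize(b[50:350],(600,281))]))
E
```

```text
(no output)
```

View pics/g2.png

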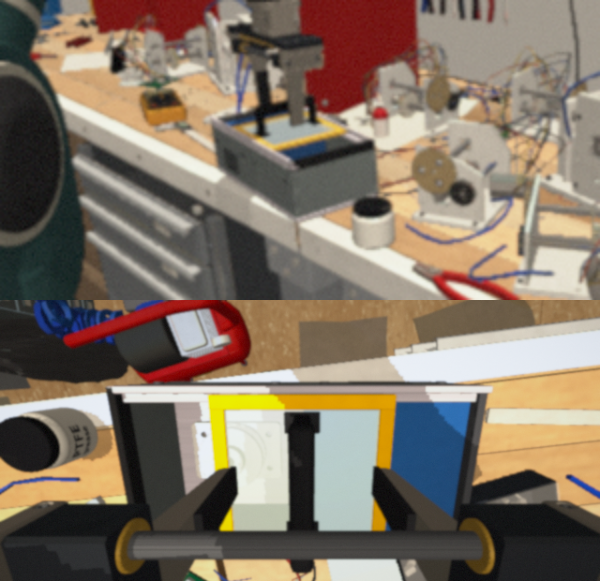

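The wrist view shows the bar centred between the open fingers at about (303, 490), clear of the pads. I'll close on it.

Request:
{"name": "step_arm", "arguments": {
  "series": [
    [0.5,0,0,0,0,0,0],
    [0.25,0,0,0,0,0,0],
    [0.1,0,0,0,0,0,0],
    [0,0,0,0,0,0,0],
    [0,0,0,0,0,0,0],
    [0,0,0,0,0,0,0],
    [0,0,0,0,0,0,0]
  ],
  "newtons": 15
}}

```text
time_s: 2.3
position: [526.8, 427.4, 122.1]
ee_rot: [-0.0, 0.061, 0.998, 0.0]
wrist_force: [-0.5, -0.4, 1.5]
width: 38.0
grip_force: 0.0
```

Request:
{"name": "step_arm", "arguments": {
  "series": [
    [0,0,0,0,0,0,0],
    [0,0,0,0,0,0,0],
    [0,0,0,0,0,0,0],
    [0,0,0,0,0,0,0],
    [0,0,0,0,0,0,0]
  ]
}}

```text
time_s: 2.8
position: [526.7, 426.9, 122.0]
ee_rot: [-0.0, 0.061, 0.998, -0.0]
wrist_force: [-0.9, -1.6, 0.3]
width: 16.2
grip_force: 15.0
```

Request:
{"name": "step_arm", "arguments": {
  "series": [
    [0,0,-0.04,0,0,0,0],
    [0,0,-0.09,0,0,0,0],
    [0,0,-0.14,0,0,0,0],
    [0,0,-0.19,0,0,0,0],
    [0,0,-0.24,0,0,0,0],
    [0,0,-0.29,0,0,0,0],
    [0,0,-0.33,0,0,0,0],
    [0,0,-0.36,0,0,0,0],
    [0,0,-0.36,0,0,0,0]
  ]
}}

```text
time_s: 3.7
position: [514.3, 329.3, 122.2]
ee_rot: [0.003, 0.06, 0.998, 0.008]
wrist_force: [11.0, 29.3, -22.6]
width: 81.4
grip_force: 15.0
```

```bash
python3 - <<'E'
from h import *
from cell import ctrl
a,b=[ctrl.camera(n)["pixels"][:,:,::-1] for n in("scene","wrist")]
cv2.imwrite("pics/g3.png",np.vstack([cv2.resize(a[100:250,100:400],(600,300)),cv2.resize(b[50:350],(600,281))]))
o=ctrl.observe();print(o["wrist_force"],o["width"],o["position"])
E
```

```text
[ 12.12748988  29.20141705 -23.76542809] 79.09442895596958 [514.52706915 330.48806156 122.23071903]
```

View pics/g3.png

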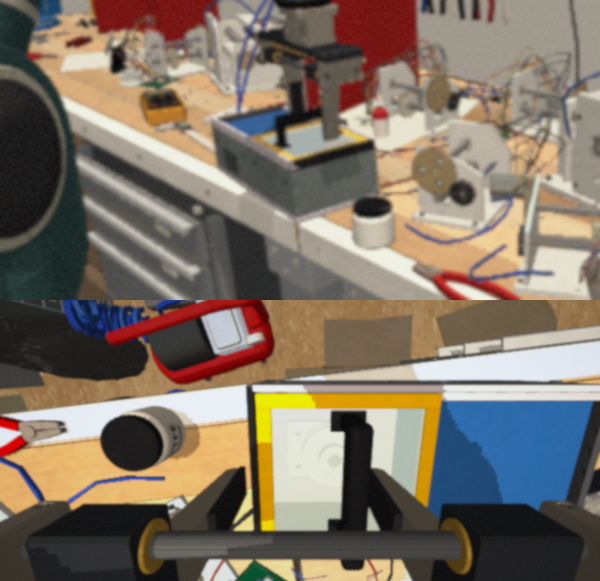

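The guard now sits against the dark stop at about (252, 450). It had less travel left than I assumed, so the bar stopped and forced the fingers apart. I'll open, centre over the bar, lift and check.

Request:
{"name": "step_arm", "arguments": {
  "series": [
    [1,0,0.03,0,0,0,0],
    [1,0,0.06,0,0,0,0],
    [1,0,0.09,0,0,0,0],
    [1,0,0.11,0,0,0,0],
    [1,0,0.11,0,0,0,0],
    [1,0,0.11,0,0,0,0]
  ]
}}

```text
time_s: 4.4
position: [517.5, 352.4, 122.0]
ee_rot: [-0.0, 0.062, 0.998, -0.0]
wrist_force: [0.3, 0.7, -0.0]
width: 91.8
grip_force: 0.0
```

```bash
python3 - <<'E'
from h import *
from cell import ctrl
a,b=[ctrl.camera(n)["pixels"][:,:,::-1] for n in("top","wrist")]
cv2.imwrite("pics/g4.png",np.vstack([cv2.resize(a[165:245,80:240],(600,300)),cv2.resize(b[50:350],(600,281))]))
o=ctrl.observe();print(o["wrist_force"],o["width"],o["position"])
E
```

```text
[ 0.39861075  0.47030672 -0.52676752] 91.98364913555122 [517.63735265 352.24072435 122.08703311]
```

View pics/g4.png

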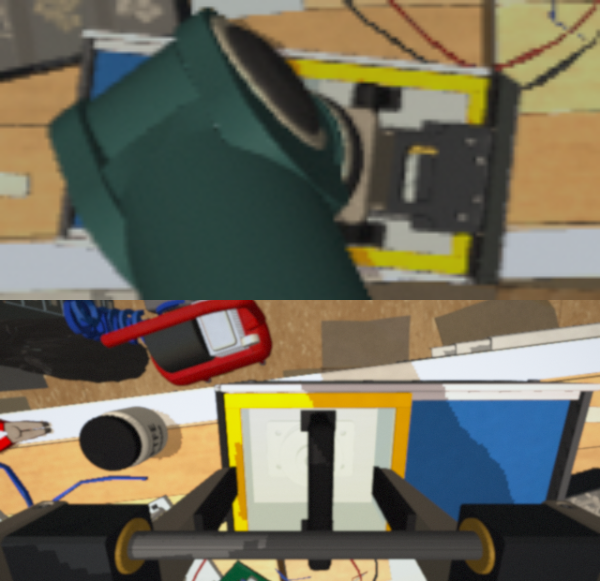

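The guard's yellow frame meets the dark stop, and the fingers clear the bar on both sides. I'll lift and travel high.

Request:
{"name": "step_arm", "arguments": {
  "series": [
    [1,0,0,-0.1,0,0,0],
    [1,0,0,-0.25,0,0,0],
    [1,0,0,-0.4,0,0,0],
    [0,0,0,-0.55,0,0,0],
    [0,-0.03,-0.15,-0.55,0,0,0],
    [0,-0.06,-0.3,-0.55,0,0,0],
    [0,-0.09,-0.45,-0.55,0,0,0],
    [0,-0.12,-0.6,-0.55,0,0,0],
    [0,-0.15,-0.75,-0.55,0,0,0],
    [0,-0.18,-0.9,-0.55,0,0,0]
  ]
}}

```text
time_s: 5.5
position: [537.7, 76.0, 287.4]
ee_rot: [0.0, 0.062, 0.998, 0.0]
wrist_force: [0.4, -0.5, 0.4]
width: 38.6
grip_force: 0.0
```

Request:
{"name": "step_arm", "arguments": {
  "series": [
    [0,-0.03,-0.15,0,0,0,0],
    [0,-0.06,-0.3,0,0,0,0],
    [0,-0.09,-0.45,0,0,0,0],
    [0,-0.12,-0.6,0,0,0,0],
    [0,-0.15,-0.75,0,0,0,0],
    [0,-0.17,-0.85,0,0,0,0],
    [0,-0.17,-0.85,0,0,0,0],
    [0,-0.17,-0.85,0,0,0,0]
  ]
}}

```text
time_s: 6.3
position: [556.9, -181.5, 286.9]
ee_rot: [-0.0, 0.062, 0.998, 0.0]
wrist_force: [0.6, 1.0, 0.0]
width: 0.2
grip_force: 0.0
```

```bash
python3 - <<'E'
from h import *
from cell import ctrl
t=ctrl.camera("top");w=ctrl.camera("wrist")
cv2.imwrite("pics/g5.png",np.vstack([cv2.resize(t["pixels"][165:245,80:240],(600,300)),cv2.resize(w["pixels"][50:350],(600,281))])[:,:,::-1])
o=ctrl.observe();print(o["time_s"],o["wrist_force"],o["width"],o["position"])
m,c,a=mask(t,*HUE["yellow"],(90,170,225,245))
r=cv2.minAreaRect(cv2.findNonZero(m));print("guard",plane(t,*r[0],92),[plane(t,*p,92) for p in cv2.boxPoints(r)])
for n,(lo,hi) in HUE.items():
    m,c,a=mask(w,lo,hi,(0,0,640,400))
    if a>50:print(n,a,c,plane(w,*c,68))
for z in(120,75,56):units((562,-238,z),83,o)
E
```

```text
6.4 [-0.1958775   0.66731461 -0.14677502] 0.4476715701009535 [ 557.3981492  -179.49427478  286.9903772 ]
guard [525.6 360.   92. ] [array([470.7, 433.8,  92. ]), array([598. , 421.6,  92. ]), array([581.2, 285.4,  92. ]), array([453.9, 298.9,  92. ])]
blue 1203 [295.88196176  45.71571072] [ 388.9 -193.5   68. ]
yellow 1065 [ 36.61877934 183.10234742] [ 512.2 -568.3   68. ]
green 484 [237.93801653 190.07231405] [ 555.6 -298.8   68. ]
red 1357 [433.34340457  36.04789978] [398.9 -28.3  68. ]
to (562, -238, 120) shift [-0.039 -0.192  0.556] turn [ 0.001 -0.     0.001]
to (562, -238, 75) shift [-0.039 -0.192  0.706] turn [ 0.001 -0.     0.001]
to (562, -238, 56) shift [-0.039 -0.192  0.77 ] turn [ 0.001 -0.     0.001]
```

View pics/g5.png

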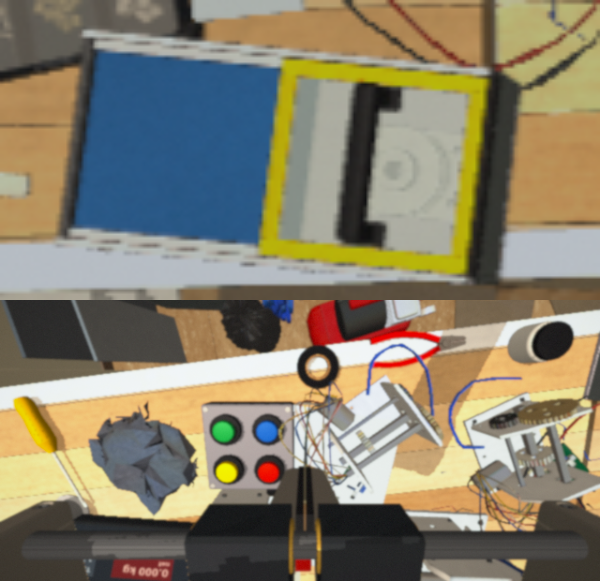

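The top view shows the yellow frame flush with the dark stop at about (485, 175), and the dimensions put the guard at 0. The wrist view agrees with the top view on green. Next I'll go over blue and descend to 4 mm above the cap.

Request:
{"name": "step_arm", "arguments": {
  "series": [
    [0,-0.02,-0.1,0,0,0,0],
    [0,-0.039,-0.192,0,0,0,0],
    [0,-0.039,-0.192,0.14,0,0,0],
    [0,-0.039,-0.192,0.28,0,0,0],
    [0,-0.039,-0.192,0.42,0,0,0],
    [0,-0.039,-0.192,0.56,0,0,0],
    [0,-0.039,-0.192,0.64,0,0,0],
    [0,-0.039,-0.192,0.69,0,0,0],
    [0,-0.039,-0.192,0.69,0,0,0],
    [0,-0.039,-0.192,0.69,0,0,0]
  ]
}}

```text
time_s: 7.4
position: [562.9, -239.2, 81.1]
ee_rot: [0.001, 0.061, 0.998, -0.0]
wrist_force: [0.9, -0.2, 0.1]
width: 0.5
grip_force: 0.0
```

```bash
python3 - <<'E'
from cell import ctrl
import cv2
o=ctrl.observe();print(o["position"],o["wrist_force"])
a=ctrl.camera("scene")["pixels"][:,:,::-1]
cv2.imwrite("pics/g6.png",cv2.resize(a[140:310,380:600],(660,510)))
E
```

```text
[ 562.88985011 -239.23286857   81.13430936] [ 0.89303692 -0.15312872  0.0668227 ]
```

View pics/g6.png

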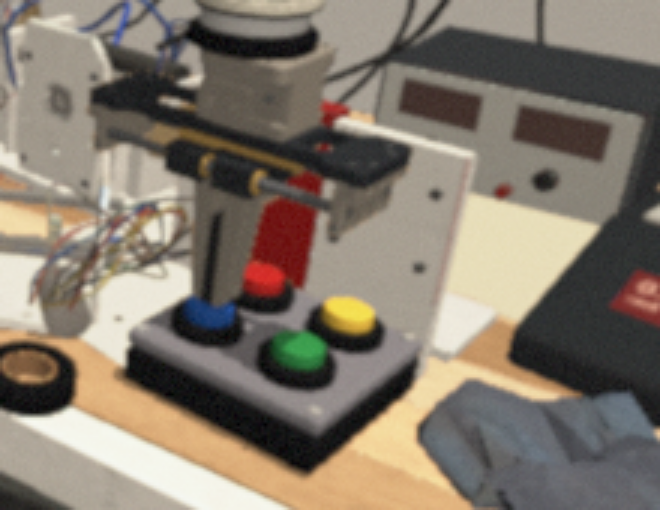

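The closed fingertips stand right over the blue cap at (208, 305). I'll press it.

Request:
{"name": "step_arm", "arguments": {
  "series": [
    [0,0,0,0.02,0,0,0],
    [0,0,0,0.03,0,0,0],
    [0,0,0,0.037,0,0,0],
    [0,0,0,0.042,0,0,0],
    [0,0,0,0.042,0,0,0]
  ]
}}

```text
time_s: 7.95
position: [563.5, -240.1, 70.2]
ee_rot: [0.002, 0.061, 0.998, -0.0]
wrist_force: [-2.7, 1.4, 16.5]
width: 0.6
grip_force: 8.1
```

Request:
{"name": "step_arm", "arguments": {
  "series": [
    [0,0,0,-0.04,0,0,0],
    [0,0,0,-0.12,0,0,0],
    [0,0,0,-0.15,0,0,0],
    [0,-0.1,-0.1,-0.15,0,0,0],
    [0,-0.21,-0.203,-0.15,0,0,0],
    [0,-0.21,-0.203,-0.15,0,0,0],
    [0,-0.21,-0.203,-0.1,0,0,0],
    [0,-0.21,-0.203,-0.042,0,0,0],
    [0,-0.21,-0.203,-0.042,0,0,0],
    [0,-0.21,-0.203,-0.042,0,0,0]
  ]
}}

```text
time_s: 8.95
position: [616.1, -306.4, 78.9]
ee_rot: [-0.001, 0.061, 0.998, 0.001]
wrist_force: [0.3, -0.4, 0.6]
width: 0.8
grip_force: 0.0
```

Request:
{"name": "step_arm", "arguments": {
  "series": [
    [0,0,0,0.02,0,0,0],
    [0,0,0,0.03,0,0,0],
    [0,0,0,0.037,0,0,0],
    [0,0,0,0.042,0,0,0],
    [0,0,0,0.042,0,0,0]
  ]
}}

```text
time_s: 9.45
position: [617.6, -307.5, 70.3]
ee_rot: [0.001, 0.061, 0.998, 0.0]
wrist_force: [-4.1, 4.2, 15.6]
width: 0.3
grip_force: 7.8
```

Request:
{"name": "step_arm", "arguments": {
  "series": [
    [0,0,0,-0.04,0,0,0],
    [0,0,0,-0.12,0,0,0],
    [0,0,0,-0.15,0,0,0],
    [0,0.1,0,-0.15,0,0,0],
    [0,0.205,0,-0.15,0,0,0],
    [0,0.205,0,-0.15,0,0,0],
    [0,0.205,0,-0.1,0,0,0],
    [0,0.205,0,-0.042,0,0,0],
    [0,0.205,0,-0.042,0,0,0],
    [0,0.205,0,-0.042,0,0,0]
  ]
}}

```text
time_s: 10.45
position: [556.3, -299.9, 79.1]
ee_rot: [-0.001, 0.061, 0.998, 0.0]
wrist_force: [-0.5, -0.2, 0.1]
width: 0.5
grip_force: 0.0
```

Request:
{"name": "step_arm", "arguments": {
  "series": [
    [0,0,0,0.02,0,0,0],
    [0,0,0,0.03,0,0,0],
    [0,0,0,0.037,0,0,0],
    [0,0,0,0.042,0,0,0],
    [0,0,0,0.042,0,0,0]
  ]
}}

```text
time_s: 10.95
position: [557.3, -300.7, 70.3]
ee_rot: [0.001, 0.061, 0.998, -0.0]
wrist_force: [-2.9, 1.9, 15.7]
width: 0.6
grip_force: 8.0
```

Request:
{"name": "step_arm", "arguments": {
  "series": [
    [0,0,0,-0.04,0,0,0],
    [0,0,0,-0.12,0,0,0],
    [0,0,0,-0.25,0,0,0],
    [0,0,0,-0.4,0,0,0],
    [0,0,0,-0.55,0,0,0],
    [0,0,0,-0.55,0,0,0],
    [0,0,0,-0.55,0,0,0]
  ]
}}

```text
time_s: 11.65
position: [556.1, -300.2, 233.6]
ee_rot: [0.001, 0.061, 0.998, -0.0]
wrist_force: [-0.3, 0.2, 0.0]
width: 0.5
grip_force: 0.0
```

```bash
python3 - <<'E'
from h import *
from cell import ctrl
t=ctrl.camera("top")
cv2.imwrite("pics/g7.png",t["pixels"][100:260,:,::-1])
m,c,a=mask(t,*HUE["yellow"],(90,170,225,245))
r=cv2.minAreaRect(cv2.findNonZero(m));print("guard",plane(t,*r[0],92))
E
```

```text
guard [525.7 360.5  92. ]
```

View pics/g7.png

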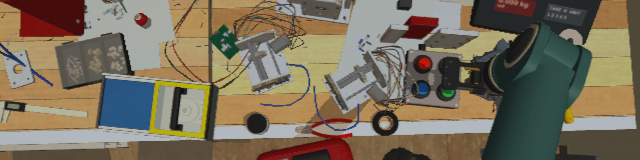

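The guard is still shut at (183, 110), the jar, cutters and tape haven't moved, and the arm is clear of everything. Handing in.

```bash
python3 -c "
from cell import ctrl
print(ctrl.sign_off())"
```

```text
the job is handed in; nothing more can be done
None
```

I slid the guard shut against its stop, pressed blue, yellow and green fully down in that order and released each one, left red alone, and handed the job in at about 12 s; no verdict came back.

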